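Seat the rocking burner cap

ROBOT

A 7-joint arm with a two-finger parallel gripper is mounted at the origin on a cart in front of the work surface, level with it; the furniture and walls round the work are solid. World frame = base frame: x ahead of the robot, y to its left, z up, the work surface at z = 0. Lengths are in m, angles in rad, forces in N, time in s.
With the tool pointing down it reaches from about 0.35 to 0.9 m from the base axis. Payload 8.1 kg.
Tool frame: the origin (TCP) lies between the finger pads; the fingertips stand 25 mm ahead of it and the grasp point (between the pads) lies 6 mm ahead of it; z points along the fingers, y is the direction in which the jaws open and shut (so a half turn about z gives the same grasp; the last joint's range is limited). The gripper opens to 92 mm and grips with 3 to 60 N. Pads are 19 mm wide; open, the fingers measure 130 mm over their backs; the gripper's body (75 mm by 190 mm) begins 47 mm behind the grasp point.
Start: joints at [-1.363, 0.434, 0.025, 1.573, -0.012, 1.134, -0.075], TCP at [0.191, 0.595, 0.252] pointing down, gripper open.
Joint ranges: [-2.62, 2.62], [-0.44, 2.09], [-1.27, 1.32], [0.08, 2.57], [-1.32, 4.46], [0.12, 2], [-2.74, 2.74]. Speed limits (rad/s): [2.22, 2.22, 3.01, 3.01, 3.14, 3.14, 3.14].

INTERFACE

Orientations are given as a rotation vector (axis times angle).
In Python, from cell import * gives the robot as it stands.
- The arm moves only by the shell command python3 -m jog 'ROWS' [FORCE]. ROWS is JSON, one flat list of numbers, 5 for each row, row after row: the finger opening in mm, from 0 to 91.8, then the shift along the tool's x, y, z in units of 40 mm (1.0 is 40 mm), then the turn about the tool's z in units of 6 degrees (1.0 is 6 degrees). A call has 1 to 20 rows; each row shifts and turns the pose as measured when the row begins, along the tool's axes as they then stand; what a row does not reach is not made up. A row lasts 1/12 s, in which the tool goes at most 41.7 mm and 7.16 degrees, less where a joint would pass 70% of its speed; a pose out of reach is approached as far as the arm can. A call is refused whole if a number of a shift passes 1 or a number of a turn 1, either way. A call with a gripper value outside its range is refused whole. The fingers move at their own pace and stop on an object; FORCE is the grip in N (left out, the last holds). Time passes only in rows, so rows that do not move let the fingers close. It gives the time, the measured TCP pose, the force and the opening at its end, in the units of the state.
- observe(): the state, without advancing time (a new reading comes with each control period).
- get_image(name): name is "scene" or "top"; returns the picture (400x640x3 uint8, red, green, blue); there is no depth.
- camera_params(name): a dict with "intrinsics" (3x3 intrinsics, pixels), "xyz" and "orientation" of the camera in the world. Camera axes: x right, y down, z forward; pixel columns grow to the right and rows downward; lengths in m; the calibration is good to about 2 mm. A picture is of the moment at which its call begins. camera_params takes no time and is no camera call.
- sign_off(): hands the job in, once; it reports no verdict.
The state is a dict: "clock": time; "joints": joint angles; "dq": joint speeds; "joint_efforts": joint torques, N m; "position": TCP position; "ee_rot": TCP orientation; "force": force on the tool from outside, world axes, zero at the start; "ft_torque": the same for the moment, N m; "width": opening from 0.0 (shut) to 1.0 (fully open).
Only numpy, scipy, OpenCV 4.12 (cv2) and the standard library are available. Lean on these libraries where they do the work, as an engineer would, in place of code of your own. Each camera call takes 0.05 s, during which the arm holds its last target. There are 200 camera calls.

TASK

The hob has just been washed, and one of its four identical black burner caps was put back off its seat. With the fingertips, press down near the rims of the caps to find the one that rocks, tipping it once under the finger, then push that cap sideways until it drops and sits flat and snug on its burner like the other three. Do not lift any cap or press hard, leave the things round the hob where they are, and finish clear of everything.

Things in the scene. Friction and masses are not known exactly. Their poses are not given: they have to be found in the camera images.
- hob: Four-burner table-top gas hob: a brushed-steel tray 310 mm (x) by 400 mm (y), its flat top 50 mm above the worktop. Fixed. Origin: centre of its underside, on the worktop. The burners stand at x = -80 and +80 mm, y = -55 and +135 mm in its frame, the four black control knobs (up to 74 mm above the worktop) in a row at y = -158 mm. The pan supports have been taken off.
- burner_1: One of four identical round aluminium burner crowns with flame slots, fixed on the hob. The number says nothing of where it stands. Flat top 22 mm above the hob's top, 78 mm in diameter; narrower below (72 mm), foot 80 mm wide and 6 mm high. Origin: on its axis, at the hob's top; z up; its yaw means nothing.
- burner_2: Another of the four identical burner crowns (see burner_1); cap_2 belongs on it.
- burner_3: Another of the four identical burner crowns (see burner_1); cap_3 belongs on it.
- burner_4: Another of the four identical burner crowns (see burner_1); cap_4 belongs on it.
- cap_1: One of four identical loose black enamelled caps, about 0.2 kg, one per burner: disc 90 mm in diameter, 10 mm high in all, flat on top to 36 mm radius, rounded at the rim. Under it a skirt 4 mm deep, 81 mm inside diameter, fits round the 78 mm crown (1.5 mm play all round). Origin: on its axis in the plane of the skirt's lower edge; z up through the top. Belongs on burner_1.
- cap_2: As cap_1; belongs on burner_2. Seated, a cap's origin is 18 mm above its burner's origin, its top 78 mm above the worktop, and it does not give when pressed. A cap off its seat was put down 6 to 8 mm to one side (any direction): part of its skirt rides on the crown, so the side opposite to the shift stands up to 4 mm high and it leans about 0.08 rad down to the side of the shift.
- cap_3: As cap_1; belongs on burner_3. A cap off its seat, pressed near the rim on its high side, tips (under 1 to 5 N, least at the very rim) until it lies level, 4 mm too high, and tips back when let go; pressed on its low side it hardly moves.
- cap_4: As cap_1; belongs on burner_4. Pushed back at the edge of its low side (under 2 N), an unseated cap slides over the crown, drops 4 mm onto its seat, and its skirt then stops against the crown.
- dish_soap: Bystander: upright washing-up-liquid bottle, 52 x 86 x 219 mm, left of the hob. Origin: centre of its underside.
- mug_used: Bystander: white mug with grey dots, 82 mm across without the handle, 91 mm high, left of the hob. Origin: centre of its underside.
- salt_mill: Bystander: wooden mill, 58 mm across, 170 mm high, right of the hob. Origin: centre of its underside.
Things that resemble listed ones, but are neither listed nor needed, are in the scene too. What is shaped like the cap_3 but orange or purple is not meant.

How it is judged:
By the outcome, as a careful person would: the job done as asked, in the order asked, and still so for the second after the job is handed in, with the robot touching nothing.
It also fails if it takes over 64 s, if anything falls off the work surface, if the arm or the gripper's body presses on something with over 40 N, if the wrist force passes 120 N, or if a joint passes its speed limit or range.

## Working session

There is one attempt and no reset: what is moved stays moved. The work goes in short steps, Python scripts to look and compute and a shell command to move; the robot and the scene stay as the last step left them, time stands still between calls to the robot, and variables do not carry over. Pictures are saved under pics/ and viewed, about 8 in all and at most 12, crops included, and the job is handed in when it is done.

```bash
mkdir -p pics
python3 - <<'E'
from cell import *
import cv2
for n in("scene","top"):
    cv2.imwrite(f"pics/{n}0.png",cv2.cvtColor(get_image(n),cv2.COLOR_RGB2BGR)); p=camera_params(n); print(n,p)
s=observe();print(s)
E
```

```text
scene {'intrinsics': array([[466.53735671,   0.        , 312.69891388],
       [  0.        , 466.53735671, 198.24976487],
       [  0.        ,   0.        ,   1.        ]]), 'xyz': array([-0.54833958,  0.63358284,  0.69841967]), 'orientation': array([-1.13363289,  2.02786535, -1.26338123])}
top {'intrinsics': array([[434.27802991,   0.        , 313.5973913 ],
       [  0.        , 434.27802991, 197.64752969],
       [  0.        ,   0.        ,   1.        ]]), 'xyz': array([ 0.30965461, -0.04474986,  1.30286833]), 'orientation': array([-2.16420881,  2.12995216, -0.11721151])}
{'clock': 0.1, 'joints': array([-1.36257229,  0.43517952,  0.02495312,  1.57399503, -0.01160992,
        1.13401771, -0.07509853]), 'dq': array([-0.00025466, -0.00136875, -0.00042041, -0.00122505, -0.00010486,
        0.00113696,  0.00303225]), 'joint_efforts': array([ 2.22377064e-03, -6.69124818e+01,  9.87387411e-01, -3.15144682e+01,
       -6.05849619e-02,  3.74832284e-02,  1.10630965e-04]), 'position': array([0.19105505, 0.59463415, 0.25101119]), 'ee_rot': array([-4.86343887e-01, -3.10360633e+00,  2.27826591e-03]), 'force': array([-0.11395883, -0.79785319,  0.4147183 ]), 'ft_torque': array([-0.00259286,  0.00372442, -0.02365264]), 'width': 0.996773152487058}
```

View pics/scene0.png

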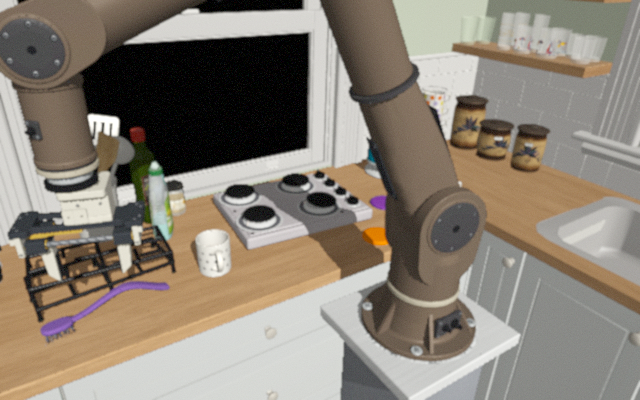

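View pics/top0.png

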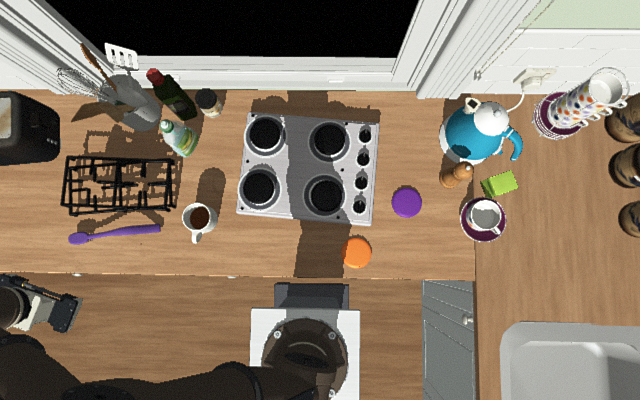

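Scene: four black caps in the top view at about (265,135), (330,141), (259,188), (326,195); lookalikes are the purple disc (406,202), the orange disc (357,252) and the knobs at x≈362, none of them meant. Next, measure the caps and the hob outline.

```bash
cat > h.py <<'E'
from cell import *
import cv2, numpy as np
from scipy.spatial.transform import Rotation as R
def ray(n,uv,z):
    p=camera_params(n);uv=np.atleast_2d(uv).astype(float)
    d=np.c_[uv,np.ones(len(uv))]@np.linalg.inv(p["intrinsics"]).T@R.from_rotvec(p["orientation"]).as_matrix().T
    return p["xyz"]+d*((z-p["xyz"][2])/d[:,2])[:,None]
def proj(n,X):
    p=camera_params(n);q=(np.atleast_2d(X)-p["xyz"])@R.from_rotvec(p["orientation"]).as_matrix()@p["intrinsics"].T
    return q[:,:2]/q[:,2:]
E
python3 - <<'E'
from h import *
im=cv2.imread("pics/top0.png");hsv=cv2.cvtColor(im,cv2.COLOR_BGR2HSV)
v=hsv[...,2]
for t in(35,50):
    m=(v<t).astype(np.uint8); m[:, :235]=0;m[:,385:]=0;m[:105]=0;m[228:]=0
    m=cv2.morphologyEx(m,cv2.MORPH_OPEN,np.ones((3,3)))
    for c in cv2.findContours(m,0,2)[0]:
        if cv2.contourArea(c)>60 and len(c)>5:
            e=cv2.fitEllipse(c); print(t,np.round(e[0],1),np.round(e[1],1),cv2.contourArea(c),ray("top",e[0],.078)[0].round(4))
cor=[(249,113),(379,123),(373,224),(237,213)]
print(ray("top",cor,.05).round(3))
for n,(a,b,c,d) in {"top":(230,100,390,235),"scene":(205,165,380,250)}.items():
    i=cv2.imread(f"pics/{n}0.png")[b:d,a:c]; cv2.imwrite(f"pics/{n}c.png",cv2.resize(i,None,fx=4.3,fy=4.3,interpolation=cv2.INTER_CUBIC))
E
```

```text
35 [358.5 206.8] [ 9.4 11.6] 72.5 [ 0.442  -0.1488  0.078 ]
35 [326.3 195.6] [30.1 30.8] 719.5 [ 0.4726 -0.0571  0.078 ]
35 [360.7 183. ] [ 9.6 11.3] 76.5 [ 0.5103 -0.1547  0.078 ]
35 [257.8 187.2] [28.7 29.9] 666.0 [0.494  0.1388 0.078 ]
35 [362.5 159. ] [ 8.5 12.2] 69.0 [ 0.58   -0.1597  0.078 ]
35 [364.7 136.2] [ 9.7 11.6] 75.0 [ 0.6474 -0.1657  0.078 ]
35 [329.  138.9] [29. 30.] 673.5 [ 0.6382 -0.0627  0.078 ]
35 [264.6 133.2] [28.8 29.4] 656.0 [0.6529 0.1245 0.078 ]
50 [358.5 207. ] [ 9.9 11.6] 77.5 [ 0.4415 -0.1486  0.078 ]
50 [360.7 183.1] [ 9.5 12.4] 80.0 [ 0.5101 -0.1547  0.078 ]
50 [326.7 195.7] [30.4 36.5] 855.0 [ 0.4724 -0.0582  0.078 ]
50 [258.1 186.3] [29.7 33.4] 761.0 [0.4965 0.1383 0.078 ]
50 [362.6 159.3] [10.1 12.1] 80.5 [ 0.5793 -0.1598  0.078 ]
50 [364.6 136.3] [10.  12.3] 82.0 [ 0.6471 -0.1655  0.078 ]
50 [328.  138.6] [30.4 35. ] 815.5 [ 0.6391 -0.0599  0.078 ]
50 [265.1 132.3] [29.1 32.6] 725.5 [0.6555 0.123  0.078 ]
[[ 0.722  0.177  0.05 ]
 [ 0.696 -0.211  0.05 ]
 [ 0.396 -0.193  0.05 ]
 [ 0.421  0.201  0.05 ]]
```

View pics/topc.png

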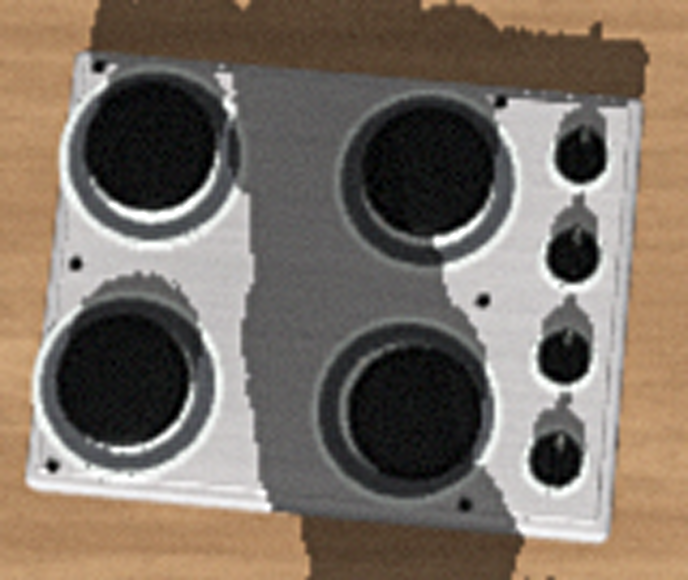

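View pics/scenec.png

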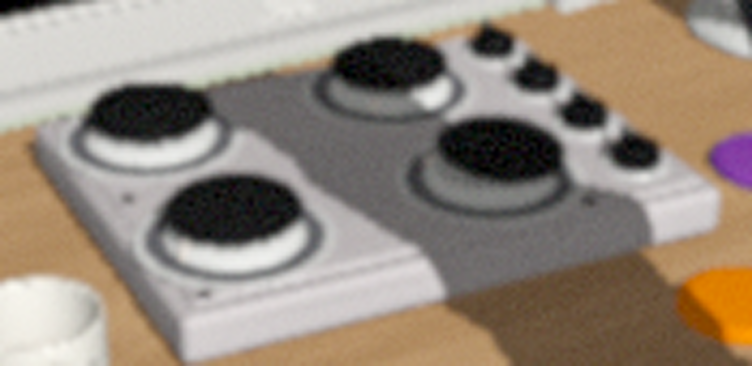

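The top view shows the cap at (326,196) sitting to the right and down in its foot ring, while the others are centred once parallax is allowed for. From A+C−B its shift is along about (−0.6,−0.8), so its high side is toward (+0.6,+0.8). I'll work out the first moves.

```bash
cat > go.py <<'E'
import sys
from h import *
# go.py x y tipz : shift needed in tool axes (mm & units), turn needed so tool x is along +-(.6,.8)
s=observe();M=R.from_rotvec(s["ee_rot"]).as_matrix()
tgt=np.array([float(a) for a in sys.argv[1:4]])+[0,0,.025]
d=M.T@(tgt-s["position"])
yx=np.degrees(np.arctan2(M[1,0],M[0,0]));want=53.1
t=(yx-want+90)%180-90   # +turn about tool z (down) = clockwise from above
print("pos",s["position"].round(4),"tool z",M[:,2].round(4),"xyaw",round(yx,1),"units",(d/.04).round(3),"turn units",round(t/6,2),"F",s["force"].round(2),"t",round(s["clock"],2),"q7",s["joints"][6].round(2))
E
python3 go.py .495 -.025 .12; sed -i 's/^/#/;' /dev/null
python3 - <<'E'
from h import *
print(ray("top",[[200,215],[180,138]],.1).round(3))
E
```

```text
pos [0.1911 0.5946 0.251 ] tool z [-3.0e-04 -1.4e-03 -1.0e+00] xyaw 162.2 units [-11.973 -12.42    2.67 ] turn units -11.82 F [-0.11 -0.8   0.41] t 0.1 q7 -0.08
[[0.41  0.295 0.1  ]
 [0.63  0.363 0.1  ]]sed: couldn't edit /dev/null: not a regular file
```

```bash
python3 -m jog '[0,-0.67,-0.7,0,0, 0,-0.67,-0.7,0,0, 0,-0.67,-0.7,0,0, 0,-0.67,-0.7,0,0, 0,-0.67,-0.7,0,0, 0,-0.67,-0.7,0,0, 0,-0.67,-0.7,0,0, 0,-0.67,-0.7,0,0, 0,-0.67,-0.7,0,0, 0,-0.67,-0.7,0,0, 0,-0.67,-0.7,0,0, 0,-0.67,-0.7,0,0, 0,-0.67,-0.7,0,0, 0,-0.67,-0.7,0,0, 0,-0.67,-0.7,0,0, 0,-0.67,-0.7,0,0]' 10
python3 -m jog '[0,0,0,0,-1, 0,0,0,0,-1, 0,0,0,0,-1, 0,0,0,0,-1, 0,0,0,0,-1, 0,0,0,0,-1, 0,0,0,0,-1, 0,0,0,0,-1, 0,0,0,0,-1, 0,0,0,0,-1, 0,0,0,0,-1, 0,0,0,0,-0.8]'; python3 go.py .495 -.025 .12
```

```text
clock: 1.43
position: [0.4665, 0.0186, 0.246]
ee_rot: [-0.46, -3.102, 0.004]
force: [0.6, 1.0, -0.6]
width: 0.005
clock: 2.43
position: [0.4668, 0.0057, 0.2433]
ee_rot: [1.472, -2.76, 0.002]
force: [-0.3, 0.3, -0.4]
width: 0.003
pos [0.4668 0.0057 0.2433] tool z [-0.0115 -0.0073 -0.9999] xyaw -123.8 units [ 0.214 -1.025  2.455] turn units 0.51 F [-0.27  0.35 -0.36] t 2.43 q7 2.47
```

```bash
python3 -m jog '[0,0.1,-0.5,0.8,0.25, 0,0.1,-0.5,0.8,0.25, 0,0,0,0.8,0, 0,0,0,0,0,0,0,0,0,0]'; python3 go.py .494 -.026 .095
python3 - <<'E'
from h import *
for n,(a,b,c,d) in {"top":(230,100,390,235),"scene":(205,150,380,265)}.items():
    i=cv2.cvtColor(get_image(n),cv2.COLOR_RGB2BGR)[b:d,a:c]; cv2.imwrite(f"pics/{n}1.png",cv2.resize(i,None,fx=4.3,fy=4.3,interpolation=cv2.INTER_CUBIC))
E
```

```text
clock: 2.85
position: [0.4966, -0.0246, 0.1456]
ee_rot: [1.41, -2.796, 0.003]
force: [0.3, -0.8, 0.6]
width: 0.003
pos [ 0.4966 -0.0246  0.1456] tool z [-0.0075 -0.0063 -1.    ] xyaw -126.5 units [0.061 0.029 0.641] turn units 0.07 F [ 0.26 -0.85  0.64] t 2.85 q7 2.56
```

View pics/scene1.png

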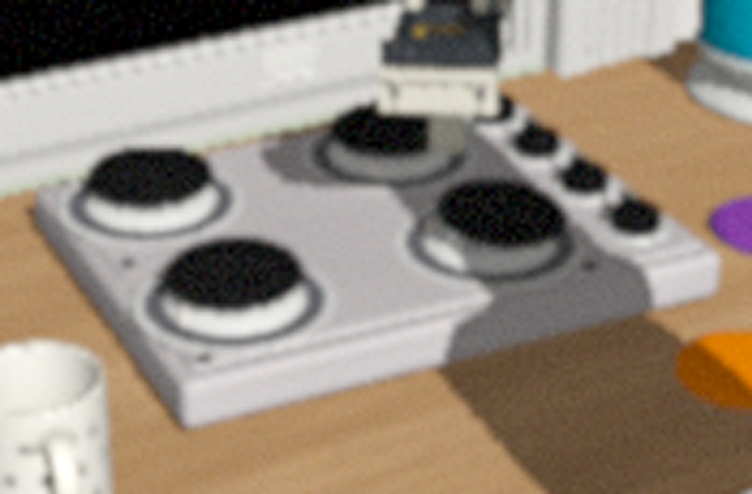

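The scene crop shows the narrow closed fingertips at about crop (445,150), hanging behind and above the suspect cap at (500,215), which visibly leans to the right. I'll go down gently in small steps.

```bash
python3 -m jog '[0,0.06,0.03,0.4,0, 0,0,0,0.3,0, 0,0,0,0.05,0,0,0,0,0,0,0,0,0,0,0]'; python3 -m jog '[0,0,0,0.03,0,0,0,0,0.03,0]';python3 -m jog '[0,0,0,0.03,0,0,0,0,0.03,0]';python3 -m jog '[0,0,0,0.03,0,0,0,0,0.03,0]'; python3 go.py .494 -.026 .095
```

```text
clock: 3.37
position: [0.4982, -0.0229, 0.1243]
ee_rot: [-1.419, 2.799, -0.008]
force: [0.5, 0.7, -0.4]
width: 0.008
clock: 3.53
position: [0.4995, -0.0224, 0.1243]
ee_rot: [-1.419, 2.795, -0.01]
force: [0.5, -0.2, 1.3]
width: 0.003
clock: 3.7
position: [0.5003, -0.0222, 0.1229]
ee_rot: [-1.418, 2.793, -0.011]
force: [0.1, 0.5, 0.2]
width: 0.006
clock: 3.87
position: [0.5005, -0.0223, 0.1205]
ee_rot: [-1.418, 2.792, -0.011]
force: [-0.0, -1.0, 0.4]
width: 0.007
pos [ 0.5005 -0.0223  0.1205] tool z [ 0.0118 -0.002  -0.9999] xyaw -126.1 units [0.171 0.076 0.011] turn units 0.13 F [-0.02 -0.96  0.35] t 3.87 q7 2.57
```

```bash
python3 -m jog '[0,0.17,0.08,0,0,0,0.05,0,0.03,0]'; python3 go.py .494 -.026 .085;  python3 -m jog '[0,0.05,0,0.06,0,0,0.03,0,0.06,0]';python3 -m jog '[0,0.03,0,0.06,0,0,0.03,0,0.06,0]'; python3 go.py .494 -.026 .085
```

```text
clock: 4.03
position: [0.4922, -0.0275, 0.1188]
ee_rot: [-1.419, 2.792, -0.011]
force: [-0.4, -0.0, -0.1]
width: 0.004
pos [ 0.4922 -0.0275  0.1188] tool z [ 0.0113 -0.0021 -0.9999] xyaw -126.1 units [-0.056 -0.011  0.221] turn units 0.13 F [-0.41 -0.04 -0.1 ] t 4.03 q7 2.58
clock: 4.2
position: [0.4896, -0.0308, 0.1137]
ee_rot: [-1.419, 2.793, -0.011]
force: [0.6, 0.3, -0.1]
width: 0.006
clock: 4.37
position: [0.4879, -0.0333, 0.1084]
ee_rot: [-1.418, 2.793, -0.011]
force: [1.0, 0.9, 0.2]
width: 0.005
pos [ 0.4879 -0.0333  0.1084] tool z [ 0.0111 -0.0022 -0.9999] xyaw -126.2 units [-0.236 -0.015 -0.039] turn units 0.12 F [0.96 0.95 0.23] t 4.37 q7 2.6
```

```bash
python3 -m jog '[0,-0.2,0,0,0,0,0,0,0,0]'; python3 -m jog '[0,0,0,0.03,0]';python3 -m jog '[0,0,0,0.03,0]'; python3 go.py .494 -.026 .080
```

```text
clock: 4.53
position: [0.4927, -0.0268, 0.1079]
ee_rot: [-1.417, 2.795, -0.01]
force: [0.9, 3.2, 5.0]
width: 0.006
clock: 4.62
position: [0.4931, -0.0263, 0.107]
ee_rot: [-1.417, 2.794, -0.01]
force: [-9.2, -5.7, 25.8]
width: 0.007
clock: 4.7
position: [0.4932, -0.0264, 0.1068]
ee_rot: [-1.418, 2.794, -0.01]
force: [-11.5, -1.8, 36.1]
width: 0.007
pos [ 0.4932 -0.0264  0.1068] tool z [ 0.0105 -0.0019 -0.9999] xyaw -126.2 units [-0.02  -0.011  0.046] turn units 0.12 F [-11.51  -1.81  36.12] t 4.7 q7 2.59
```

The tip stands at 81.8 mm with firm support, which is the height of a tipped cap lying level. The force climbed too far, so I'm backing off at once.

```bash
python3 -m jog '[0,0,0,-0.15,0]'; python3 -m jog '[0,0,0,-0.3,0,0,0,0,-0.5,0,0,0,0,-0.5,0,0,0,0,0,0]'; python3 go.py .494 -.026 .080
python3 - <<'E'
from h import *
ims={}
for n,(a,b,c,d) in {"top":(230,100,390,235),"scene":(205,150,380,265)}.items():
    i=cv2.cvtColor(get_image(n),cv2.COLOR_RGB2BGR);cv2.imwrite(f"pics/{n}2f.png",i)
    ims[n]=cv2.resize(i[b:d,a:c],(550,400) if n=="top" else (560,400),interpolation=cv2.INTER_CUBIC)
cv2.imwrite("pics/s2.png",ims["scene"])
E
```

```text
clock: 4.78
position: [0.4928, -0.0263, 0.1126]
ee_rot: [-1.418, 2.795, -0.01]
force: [0.1, -0.3, -0.0]
width: 0.001
clock: 5.12
position: [0.4923, -0.0259, 0.1667]
ee_rot: [-1.42, 2.795, -0.009]
force: [0.8, 0.5, -0.4]
width: 0.008
pos [ 0.4923 -0.0259  0.1667] tool z [ 0.0081 -0.0026 -1.    ] xyaw -126.1 units [-0.018 -0.024  1.542] turn units 0.13 F [ 0.85  0.51 -0.38] t 5.12 q7 2.56
```

View pics/s2.png

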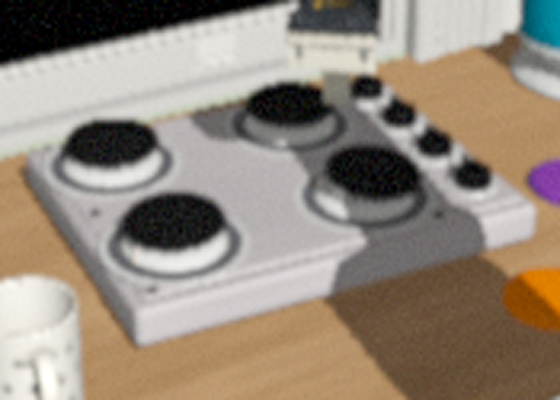

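The suspect cap (crop (370,172)) has returned to its lean after the press. I'll go over to its low side, at a safe height.

```bash
python3 -m jog '[0,0.7,0,0,0,0,0.7,0,0,0,0,0.7,0,0,0,0,0.6,0,0,0,0,0,0,0,0]'; python3 go.py .430 -.111 .100
```

```text
clock: 5.63
position: [0.4242, -0.1134, 0.1595]
ee_rot: [1.432, -2.795, 0.003]
force: [0.0, -0.5, 0.6]
width: 0.002
pos [ 0.4242 -0.1134  0.1595] tool z [ 3.0e-04 -2.3e-03 -1.0e+00] xyaw -125.7 units [-0.135 -0.082  0.863] turn units 0.19 F [ 0.05 -0.52  0.64] t 5.63 q7 2.73
```

Joint 7 is close to its limit, so I'll turn the tool half round (same contact shape) here, clear of everything.

```bash
python3 -m jog '[0,0,0,0,1,0,0,0,0,1,0,0,0,0,1,0,0,0,0,1,0,0,0,0,1,0,0,0,0,1,0,0,0,0,1,0,0,0,0,1,0,0,0,0,1,0,0,0,0,1,0,0,0,0,1,0,0,0,0,1,0,0,0,0,1,0,0,0,0,1,0,0,0,0,1]' >/dev/null;  python3 -m jog '[0,0,0,0,1,0,0,0,0,1,0,0,0,0,1,0,0,0,0,1,0,0,0,0,1,0,0,0,0,1,0,0,0,0,1,0,0,0,0,1,0,0,0,0,1,0,0,0,0,1,0,0,0,0,1,0,0,0,0,1,0,0,0,0,1,0,0,0,0,1,0,0,0,0,1,0,0,0,0,0]' >/dev/null; python3 go.py .430 -.111 .100
```

```text
pos [ 0.4128 -0.1062  0.1346] tool z [-0.0398 -0.0139 -0.9991] xyaw 45.3 units [0.226 0.395 0.224] turn units -1.3 F [ 0.2   0.18 -0.75] t 8.22 q7 -0.11
```

```bash
python3 -m jog '[0,0.1,0.2,0,-0.65,0,0.1,0.2,0,-0.65,0,0,0,0,0]'; python3 go.py .430 -.111 .068
```

```text
clock: 8.47
position: [0.4293, -0.1103, 0.132]
ee_rot: [-2.794, -1.424, 0.073]
force: [-0.0, -0.2, 0.9]
width: 0.006
pos [ 0.4293 -0.1103  0.132 ] tool z [-0.0437 -0.0165 -0.9989] xyaw 54.0 units [0.033 0.05  0.974] turn units 0.16 F [-0.03 -0.23  0.89] t 8.47 q7 0.01
```

```bash
python3 -m jog '[0,0.05,0.05,0.35,0,0,0,0,0.25,0,0,0,0,0,0]'; python3 go.py .432 -.108 .068
```

```text
clock: 8.72
position: [0.4305, -0.1099, 0.1063]
ee_rot: [-2.792, -1.428, 0.074]
force: [-0.2, -0.2, -0.1]
width: 0.006
pos [ 0.4305 -0.1099  0.1063] tool z [-0.0446 -0.0171 -0.9989] xyaw 54.2 units [0.075 0.011 0.329] turn units 0.18 F [-0.2  -0.24 -0.12] t 8.72 q7 0.06
```

Run:
```python
from h import *
i=cv2.cvtColor(get_image("top"),cv2.COLOR_RGB2BGR)
cv2.imwrite("pics/t3.png",cv2.resize(i[150:235,270:390],None,fx=5,fy=5,interpolation=cv2.INTER_CUBIC))
```

```text
(no output)
```

View pics/t3.png

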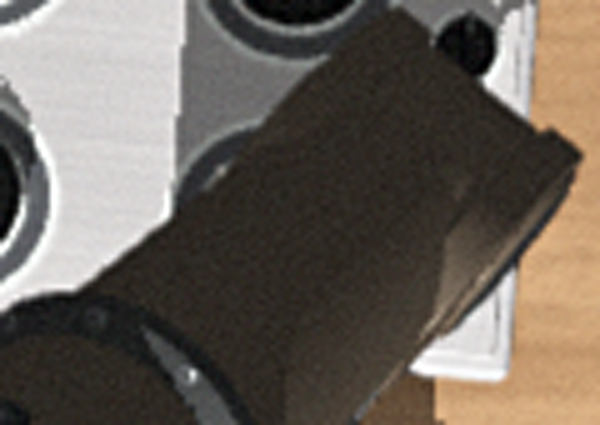

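The arm hides the gripper from above, so I go on by feel: down to tip height 68 mm, then small pushes in +x (tool).

```bash
python3 -m jog '[0,0.04,0.01,0.2,0.1,0,0.02,0,0.15,0.08,0,0,0,0,0]'; python3 go.py .432 -.108 .068;  python3 -m jog '[0,0.08,0,0,0]'; python3 go.py .432 -.108 .068
```

```text
clock: 9.02
position: [0.4312, -0.1084, 0.092]
ee_rot: [-2.808, -1.397, 0.074]
force: [-0.3, 0.2, -0.6]
width: 0.004
pos [ 0.4312 -0.1084  0.092 ] tool z [-0.0445 -0.0169 -0.9989] xyaw 52.9 units [ 0.019  0.009 -0.027] turn units -0.03 F [-0.29  0.19 -0.55] t 9.02 q7 0.06
clock: 9.1
position: [0.4327, -0.1062, 0.0917]
ee_rot: [-2.808, -1.395, 0.075]
force: [-0.1, 0.5, -0.6]
width: 0.003
pos [ 0.4327 -0.1062  0.0917] tool z [-0.0452 -0.0171 -0.9988] xyaw 52.9 units [-0.048  0.014 -0.032] turn units -0.04 F [-0.08  0.49 -0.56] t 9.1 q7 0.06
```

```bash
for i in 1 2 3; do python3 -m jog '[0,0.06,0,0,0]' | grep -E 'pos|force'; done;  python3 -m jog '[0,0.06,0,-0.02,0]' | grep -E 'pos|force'
```

```text
position: [0.4342, -0.104, 0.0916]
force: [0.1, 0.1, -0.2]
position: [0.4359, -0.1019, 0.0916]
force: [0.2, -0.3, -1.0]
position: [0.4377, -0.0997, 0.0916]
force: [-0.1, -0.6, -0.4]
position: [0.4394, -0.0975, 0.0925]
force: [-0.7, -0.4, -0.9]
```

```bash
for i in 1 2; do python3 -m jog '[0,0.05,0,0,0]' | grep -E 'pos|force'; done
python3 - <<'E'
from h import *
i=cv2.cvtColor(get_image("scene"),cv2.COLOR_RGB2BGR)
cv2.imwrite("pics/s4.png",cv2.resize(i[165:240,270:380],None,fx=5,fy=5,interpolation=cv2.INTER_CUBIC))
E
```

```text
position: [0.4409, -0.0957, 0.0926]
force: [-0.1, -1.6, 0.2]
position: [0.4422, -0.0941, 0.0926]
force: [-2.2, -1.6, 2.3]
```

View pics/s4.png

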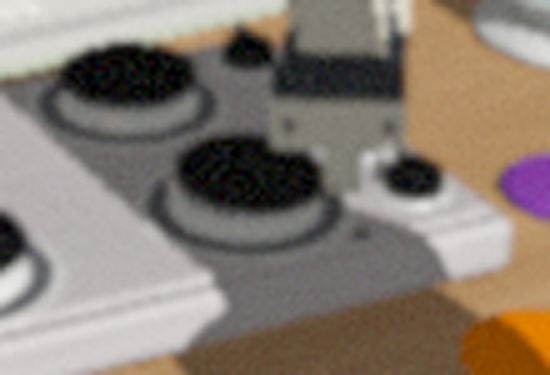

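The finger (crop (345,170)) is against the cap's right edge, and the cap (centre ≈(250,173)) is now nearly central over its foot ring (≈246). A few more small pushes.

```bash
python3 -m jog '[0,0.03,0,-0.01,0]' | grep -E 'pos|force';python3 -m jog '[0,0.03,0,-0.01,0]' | grep -E 'pos|force'
```

```text
position: [0.4432, -0.0929, 0.093]
force: [-1.5, -1.2, -1.3]
position: [0.444, -0.0918, 0.0934]
force: [-0.3, -0.7, -0.1]
```

```bash
python3 -m jog '[0,0.04,0,0,0]' | grep -E 'pos|force';python3 -m jog '[0,0.04,0,0,0]' | grep -E 'pos|force'
```

```text
position: [0.4448, -0.0906, 0.0933]
force: [-4.0, -4.0, 1.2]
position: [0.4449, -0.0903, 0.0932]
force: [-7.1, -8.8, 1.9]
```

A stiff stop: the skirt is against the crown. I'll back off, rise and move aside for a look.

```bash
python3 -m jog '[0,-0.2,0,0,0,0,-0.2,0,0,0,0,0,0,-0.8,0,0,0,0,-1,0,0,0,0,-1,0,0,0,0,-1,0,0,0,0,-1,0]'; python3 go.py .25 .35 .2
```

```text
clock: 10.57
position: [0.4369, -0.1024, 0.2859]
ee_rot: [-2.807, -1.383, 0.102]
force: [1.5, 0.7, -0.2]
width: 0.006
pos [ 0.4369 -0.1024  0.2859] tool z [-0.0629 -0.0193 -0.9978] xyaw 52.5 units [  6.205 -10.538   1.593] turn units -0.1 F [ 1.47  0.71 -0.17] t 10.57 q7 -0.27
```

```bash
python3 -m jog '[0,0.5,-0.85,0,0,0,0.5,-0.85,0,0,0,0.5,-0.85,0,0,0,0.5,-0.85,0,0,0,0.5,-0.85,0,0,0,0.5,-0.85,0,0,0,0.5,-0.85,0,0,0,0.5,-0.85,0,0,0,0.5,-0.85,0,0,0,0.5,-0.85,0,0,0,0.5,-0.85,0,0,0,0,0,0,0]'
python3 - <<'E'
from h import *
ims=[]
for n,(a,b,c,d) in {"top":(230,100,390,235),"scene":(205,150,380,265)}.items():
    i=cv2.cvtColor(get_image(n),cv2.COLOR_RGB2BGR);cv2.imwrite(f"pics/{n}5f.png",i)
    ims.append(cv2.resize(i[b:d,a:c],None,fx=2.28 if n=="top" else 2.4,fy=2.28 if n=="top" else 2.4,interpolation=cv2.INTER_CUBIC))
w=max(k.shape[1] for k in ims)
cv2.imwrite("pics/s5.png",np.vstack([cv2.copyMakeBorder(k,0,0,0,w-k.shape[1],0) for k in ims]))
v=cv2.imread("pics/top5f.png").max(2)
for t in(35,):
    m=(v<t).astype(np.uint8); m[:, :235]=0;m[:,385:]=0;m[:105]=0;m[228:]=0
    m=cv2.morphologyEx(m,cv2.MORPH_OPEN,np.ones((3,3)))
    for c in cv2.findContours(m,0,2)[0]:
        if cv2.contourArea(c)>150:
            e=cv2.fitEllipse(c); print(t,np.round(e[0],1),np.round(e[1],1),ray("top",e[0],.078)[0].round(4))
E
```

```text
clock: 11.57
position: [0.2782, 0.2971, 0.2973]
ee_rot: [-2.804, -1.364, 0.067]
force: [-0.6, 0.2, 0.6]
width: 0.006
35 [323.5 193.3] [30.1 30.6] [ 0.4792 -0.0491  0.078 ]
35 [258.  187.2] [28.7 30. ] [0.4938 0.1384 0.078 ]
35 [329.4 139.2] [29.4 29.7] [ 0.6371 -0.0638  0.078 ]
35 [264.6 133.1] [28.7 29.1] [0.653  0.1244 0.078 ]
```

View pics/s5.png

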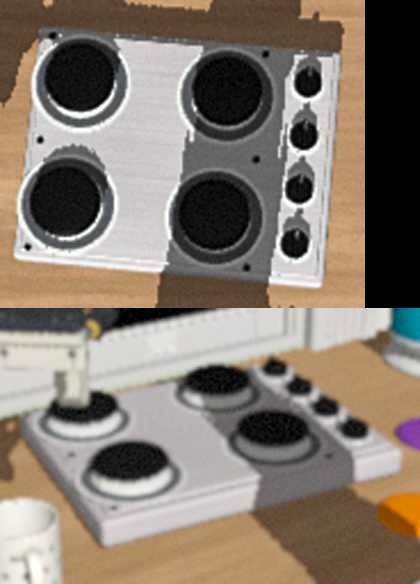

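Top view: the cap is now at (.4792,−.0491), against (.478,−.050) predicted from the other three. To check the drop, I'll compare heights across the two views.

Run:
```python
from h import *
v=cv2.imread("pics/scene5f.png").max(2);v0=cv2.imread("pics/scene0.png").max(2)
caps={"D":(.4792,-.0491),"A":(.4938,.1384),"C":(.6371,-.0638),"B":(.653,.1244)}
for nm,V in (("before",v0),("after",v)):
    m=cv2.morphologyEx((V<35).astype(np.uint8),cv2.MORPH_OPEN,np.ones((3,3)))
    for c in cv2.findContours(m,0,2)[0]:
        if 250<cv2.contourArea(c)<1500:
            e=cv2.fitEllipse(c)
            for k,p in caps.items():
                if nm=="before" and k=="D": p=(.4726,-.0571)
                q=proj("scene",[*p,.078])[0]
                if np.hypot(*(q-e[0]))<12: print(nm,k,np.round(e[0],1),np.round(e[1],1),"d",(e[0]-q).round(2), "px/4mm",(proj("scene",[*p,.082])[0]-q).round(2))
```

```text
after D [318.3 199.6] [12.4 27.5] d [-0.12  1.65] px/4mm [ 0.03 -1.21]
```

Run:
```python
from h import *
caps={"D":(.4792,-.0491),"A":(.4938,.1384),"C":(.6371,-.0638),"B":(.653,.1244)}
for nm,f in (("before","scene0"),("after","scene5f")):
    V=cv2.medianBlur(cv2.imread(f"pics/{f}.png"),3).max(2)
    for t in (40,55):
      for k,p in caps.items():
        if nm=="before" and k=="D": p=(.4726,-.0571)
        q=proj("scene",[*p,.078])[0]; a,b=(q-[26,16]).astype(int)
        m=(V[b:b+32,a:a+52]<t).astype(np.uint8)
        c=max(cv2.findContours(m,0,1)[0],key=cv2.contourArea)
        e=cv2.fitEllipse(c); x,y,w,h=cv2.boundingRect(c); g=np.array(e[0])+[a,b]
        print(nm,t,k,np.round(e[1],1),"d",(g-q).round(2),"top",round(y+b-q[1],2),"bot",round(y+b+h-q[1],2))
```

```text
before 40 D [12.5 27. ] d [-0.98  1.23] top -5.21 bot 8.79
before 40 A [13.2 28.8] d [-0.49  2.13] top -5.08 bot 9.92
before 40 C [ 9.3 23.7] d [-0.99  1.7 ] top -2.88 bot 7.12
before 40 B [10.1 26.1] d [-0.76  2.11] top -2.62 bot 8.38
before 55 D [12.9 27.4] d [-1.01  1.25] top -5.21 bot 8.79
before 55 A [13.8 29.9] d [-0.53  2.13] top -5.08 bot 9.92
before 55 C [10.7 23.9] d [-0.83  1.81] top -3.88 bot 8.12
before 55 B [11.1 26.9] d [-0.7   1.89] top -3.62 bot 8.38
after 40 D [12.9 27. ] d [-0.13  1.72] top -4.95 bot 9.05
after 40 A [13.2 28.7] d [-0.56  2.09] top -5.08 bot 9.92
after 40 C [10.  24.1] d [-0.46  1.94] top -2.88 bot 8.12
after 40 B [ 9.3 24.2] d [0.41 2.6 ] top -2.62 bot 8.38
after 55 D [13.3 28.7] d [-0.17  1.66] top -4.95 bot 9.05
after 55 A [13.9 29.7] d [-0.44  2.11] top -5.08 bot 9.92
after 55 C [10.8 25.4] d [-0.41  1.86] top -3.88 bot 8.12
after 55 B [10.2 25.5] d [0.22 2.4 ] top -3.62 bot 8.38
```

The two-view height agrees with seated to about 1 mm. To confirm it, I'll lower the tip over the formerly high rim to about 80.5 mm. It stood at 82 there before, so feeling no contact means the cap has dropped.

```bash
python3 -m jog '[0,-0.2,0.9,0,0,0,-0.2,0.9,0,0,0,-0.2,0.9,0,0,0,-0.2,0.9,0,0,0,-0.2,0.9,0,0,0,-0.2,0.9,0,0,0,-0.2,0.9,0,0,0,-0.2,0.9,0,0,0,-0.2,0.9,0,0,0,0,0,0,0]' >/dev/null; python3 go.py .498 -.022 .1
```

```text
pos [0.4958 0.0037 0.2875] tool z [-0.0453  0.006  -0.999 ] xyaw 51.0 units [-0.368  0.606  4.051] turn units -0.35 F [-1.43 -0.66  0.56] t 12.5 q7 -0.45
```

```bash
python3 -m jog '[0,-0.1,0.15,1,-0.1,0,-0.1,0.15,1,-0.1,0,-0.1,0.15,1,-0.1,0,-0.07,0.15,0.8,0,0,0,0,0,0]' >/dev/null; python3 go.py .498 -.022 .0805
```

```text
pos [ 0.4998 -0.0378  0.1347] tool z [-0.0362  0.0051 -0.9993] xyaw 51.7 units [ 0.296 -0.257  0.732] turn units -0.24 F [-0.28  0.3  -0.34] t 12.92 q7 -0.17
```

```bash
python3 -m jog '[0,0.3,-0.25,0.15,0,0,0,0,0.2,0,0,0,0,0,0]' >/dev/null; python3 go.py .498 -.022 .0805
```

```text
pos [ 0.4977 -0.0251  0.1224] tool z [-0.0363  0.005  -0.9993] xyaw 51.2 units [ 0.072 -0.03   0.424] turn units -0.31 F [-0.4   0.28 -0.41] t 13.17 q7 -0.18
```

```bash
python3 -m jog '[0,0.04,-0.02,0.2,0,0,0.03,0,0.1,0]' >/dev/null; python3 go.py .498 -.022 .0805; python3 -m jog '[0,0,0,0.04,0]'|grep -E 'pos|force';python3 -m jog '[0,0,0,0.03,0]'|grep -E 'pos|force'
```

```text
pos [ 0.5    -0.0215  0.1126] tool z [-0.0318  0.0064 -0.9995] xyaw 51.3 units [-0.037 -0.026  0.18 ] turn units -0.3 F [-0.55  0.27 -0.84] t 13.33 q7 -0.17
position: [0.5005, -0.0209, 0.1113]
force: [0.1, -0.2, 1.1]
position: [0.5008, -0.0206, 0.1105]
force: [-0.0, -0.7, 0.7]
```

```bash
python3 -m jog '[0,-0.06,0,0.04,0]'|grep -E 'pos|force';python3 -m jog '[0,-0.02,0,0.05,0]'|grep -E 'pos|force';python3 -m jog '[0,-0.01,0,0.05,0]'|grep -E 'pos|force'
```

```text
position: [0.4998, -0.022, 0.1092]
force: [0.1, 0.2, -1.3]
position: [0.4993, -0.0229, 0.1074]
force: [-0.3, -0.6, 1.3]
position: [0.499, -0.0234, 0.1054]
force: [0.1, -0.2, 0.1]
```

The tip is at 80.4 mm with no force, so the cap has dropped. Now up and clear, then a last look.

```bash
python3 -m jog '[0,0,0,-0.5,0,0,0,0,-1,0,0,0,0,-1,0,0,0,0,-1,0,0,0,0,-1,0,0,0,0,-0.5,0,0,0.3,-0.85,0,0,0,0.3,-0.85,0,0,0,0.3,-0.85,0,0,0,0.3,-0.85,0,0,0,0.3,-0.85,0,0,0,0.3,-0.85,0,0,0,0.3,-0.85,0,0,0,0.3,-0.85,0,0,0,0.3,-0.85,0,0,0,0,0,0,0]'
python3 - <<'E'
from h import *
i=cv2.cvtColor(get_image("top"),cv2.COLOR_RGB2BGR);cv2.imwrite("pics/top6f.png",i);v=i.max(2)
m=(v<35).astype(np.uint8); m[:, :235]=0;m[:,385:]=0;m[:105]=0;m[228:]=0
m=cv2.morphologyEx(m,cv2.MORPH_OPEN,np.ones((3,3)))
for c in cv2.findContours(m,0,2)[0]:
    if cv2.contourArea(c)>150:
        e=cv2.fitEllipse(c); print(np.round(e[0],1),np.round(e[1],1),ray("top",e[0],.078)[0].round(4))
E
```

```text
clock: 15.08
position: [0.3282, 0.2548, 0.3208]
ee_rot: [-2.823, -1.328, 0.033]
force: [-0.1, -0.1, -0.2]
width: 0.007
[323.5 193.3] [30.  30.5] [ 0.4791 -0.0491  0.078 ]
[258.  187.3] [28.8 29.8] [0.4935 0.1385 0.078 ]
[329.4 139.1] [29.3 29.8] [ 0.6374 -0.0639  0.078 ]
[264.6 133.2] [28.7 29.1] [0.6528 0.1246 0.078 ]
```

View pics/top6f.png

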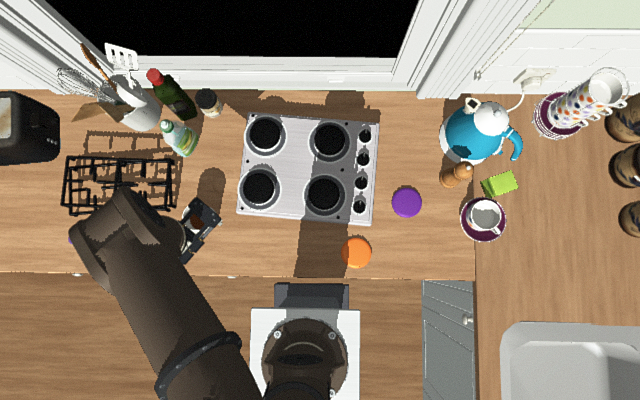

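The four caps sit centred on their burners, with the moved one at (323,193). The bottle, mill and other items have not moved, and the gripper hangs about 20 cm above the mug.

```bash
python3 -c "
from cell import *
print(sign_off())"
```

```text
the job is handed in; nothing more can be done
None
```

The off-seat cap, the one near the robot on the knob side, is back on its burner, and the job is handed in at about 15 s.

- **Finding it:** In the top view this cap sat off-centre in its burner's foot ring, so I pressed only that one and did not press the other three. I pressed near its high rim. It stopped firm at 82 mm, the height of a tipped cap lying level (a seated one is at 78 mm). It leaned back when let go.
- **Seating it:** I pushed it from its low side with about 2–4 N until it came to a stiff stop.

**Last checks**
- **Position:** The cap lies within about 1.5 mm of where the other three caps place it, and it did not move between the last two pictures.
- **Height:** Comparing the two cameras puts it at seated height to about 1 mm. A fingertip lowered to 80.4 mm over the formerly high rim met nothing, so it has dropped. I did not press it again afterwards.
- **Surroundings:** The last top picture shows the things round the hob where they were, though the mug is partly hidden under the gripper. The gripper is clear, about 20 cm above the mug.

**What went wrong:** The tipping press reached about 36 N for an instant before I backed off, harder than you asked. The final sideways push reached about 11 N against the crown.

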